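# Send the toaster-oven rack home and shut the door

## Robot

A 6-joint arm with a two-finger parallel gripper is mounted at the origin on the work surface. World frame = base frame: x ahead of the robot, y to its left, z up, the work surface at z = 0. Lengths are in mm, angles in rad, forces in N, time in s.
With the tool pointing down it reaches from about 350 to 1000 mm from the base axis. Payload 7.1 kg.
Tool frame: the origin (TCP) lies at the very end of the fingers, on their centre line; the grasp point (between the pads) lies 19 mm behind it; z points along the fingers, y is the line along which they close (so a half turn about z gives the same grasp; the last joint's range is limited). The gripper opens to 85 mm and grips with 20 to 120 N. Pads are 22 mm wide; open, the fingers measure 114 mm over their backs; the gripper's body (76 mm by 85 mm) begins 54 mm behind the grasp point. The pads swing forward as they close: fully open they stand 13 mm farther back than shut.
Start: joints at [-1.275, 0.423, 1.63, -0, 1.089, -0.019], TCP at [193.534, -594.264, 200.319] pointing down, gripper open.
Joint ranges: [-3, 3], [-0.9, 2.11], [0.09, 2.58], [-1.31, 4.45], [0.11, 2.69], [-2.54, 2.54]. Speed limits (rad/s): [2.39, 2.39, 3.01, 3.14, 3.14, 3.14].

## Interface

Orientations are given as [roll, pitch, yaw] about the fixed x, y, z axes, in that order (R = Rz(yaw) Ry(pitch) Rx(roll)).
In Python, from plant import * gives the robot as it stands.
- The arm moves only by the tool step_arm, never from a script. Its argument "deltas" is one flat list of numbers, 6 for each row, row after row: the shift along the tool's x, y, z in mm, then the turn, a rotation vector about the tool's x, y, z in degrees. In form: [dx, dy, dz, rx, ry, rz, dx, dy, dz, rx, ry, rz, ...]. A call has exactly 5 rows; each row shifts and turns the commanded pose from where the row before left it, along the tool's axes as they then stand; what a row does not reach is not made up. A row lasts 1/12 s, in which the tool goes at most 41.7 mm and 7.16 degrees, less where a joint would pass 70% of its speed; a pose out of reach is approached as far as the arm can. A call is refused whole if a number of a shift passes 41.7 or a number of a turn 7.16, either way. A call with a gripper value outside its range is refused whole. "hand" is the finger opening in mm, from 0 to 85.4, set as the call begins (left out, the last holds). The fingers move at their own pace and stop on an object; "squeeze" is the grip in N (left out, the last holds). Time passes only in rows, so rows that do not move let the fingers close, or fill a call up. It gives the time, the measured TCP pose, the force, the opening and the grip force at its end, in the units of the state.
- read_state(): the state, without advancing time (a new reading comes with each control period).
- grab_frame(name): name is "scene" or "top"; returns a dict with "img" (400x640x3 uint8, red, green, blue), "range_z" (400x640 float32, mm along the optical axis (not along the pixel's ray), 0 where there is no reading), "vertical_fov" (degrees; the focal length in pixels is half the picture's height over the tangent of half this angle, whatever the lens; pixels are square), "cx", "cy" (the principal point, pixels), "rvec" (rotation vector, rad) and "tvec" (3), from world to camera coordinates, as OpenCV has them. Camera axes: x right, y down, z forward; pixel columns grow to the right and rows downward; lengths in mm; the calibration is good to about 2 mm. A picture is of the moment at which its call begins.
- hand_in(): hands the job in; it is judged then, once.
The state is a dict: "time": time; "q": joint angles; "joint_velocities": joint speeds; "tau": joint torques, N m; "position": TCP position; "tcp_rot": TCP orientation; "force": force on the tool from outside, world axes, zero at the start; "ft_torque": the same for the moment, N m; "gripper_width": finger opening in mm; "grip_force": force on a finger pad.
Only numpy, scipy, OpenCV 4.12 (cv2) and the standard library are available. Lean on these libraries where they do the work, as an engineer would, in place of code of your own. Each camera call takes 0.05 s, during which the arm holds its last target. There are 200 camera calls.

## Task

The toaster oven has been left open with its rack sticking out. Using only the fingertips or the outside of the fingers, gently push the rack all the way in, and after that push the drop-down door up until it is fully shut, without letting it slam. Pinch and lift nothing, and leave the mug, salt cellar, tongs and trivet where they are.

Things in the scene. Friction and masses are not known exactly. Their poses are not given: they have to be found in the camera images.
- oven: Steel toaster oven, fixed, 260 deep x 365 wide x 215 mm high. Origin on the counter (z = 0) below the middle of the doorway, in the plane of the front opening; x points into the oven, y left seen from the robot, z up. Doorway: y -140 to +138, z 40 to 195 mm. Right of it (y -215 to -142 mm) a panel with three knobs sticking out 16 mm.
- rack_slide (a joint): How far the rack is pulled out of the oven along the oven's -x, in m: 0 = fully in (rigid stop), most 0.1. It stays where it is left; sliding takes about 2 N.
- oven_rack: Wire rack with a flat steel front rail, 250 wide (oven's y) x 14 high x 8 mm thick, and a shallow pan fixed in it. Origin in the middle of the rail's front face, 175 mm above the counter (40 mm below the oven's top); axes as the oven's. Fully in, this face lies 4 mm inside the plane of the opening. The pan begins 20 mm behind this face, its rim 13 mm above the origin.
- rack_front (a point): Middle of the front face of the rack's front rail (same point as oven_rack).
- door_angle (a joint): Opening angle of the door in rad: 0 = shut, upright (rigid stop); it tips forward and down towards the robot as it grows, to 1.2. A stiff hinge: it stays at any angle; raising it takes about 5 N square to the door at the handle. It does not touch the rack.
- door_hinge (a point): Middle of the door's hinge line (same point as oven_door). The line runs along the oven's y, 45 mm above the counter, 2 mm in front of the plane of the opening.
- oven_door: Drop-down door: framed glass panel 280 wide x 150 high x 13 mm thick. Origin on its hinge line, the lower edge of its inner face, in the middle; axes match the oven's when shut and turn with the door (z up the door, -x out of its outer face).
- pull_bar (a point): Middle of the axis of the door's handle, a black round bar 200 mm long and 14 mm thick along the oven's y, on two stubs 85 mm either side of the middle: 135 mm up the door from the hinge line and 32 mm out from the inner face (19 mm from the outer face, so a 12 mm gap behind the bar).
- mug: Yellow ceramic mug, bystander, 82 mm across, 95 mm high, loose; origin under its centre.
- cellar: Glass salt cellar with its hinged lid closed, bystander, 69 mm across, 63 mm high, loose; origin under its centre.
- tongs: Steel tongs locked closed, bystander, 255 mm long along its x, 26 mm wide, 12 mm high, lying loose; origin under its middle.
- trivet: Square grey plastic lattice trivet, bystander, 120 x 120 x 8 mm, loose; origin under its centre.

How it is judged (in metres and radians):
On the way, in this order (a step that is already met when the one before it is completed fails the run):
1. the rack is fully in while the door is still open (value of joint rack_slide below 0.006 m and value of joint door_angle above 0.5 rad), for 0.2 s.
2. the door is shut with the rack in (value of joint door_angle below 0.05 rad and value of joint rack_slide below 0.006 m), for 0.2 s.
At the end, for the whole second after the job is handed in: The rack is within 6 mm of fully in, the door within 0.05 rad of shut and still, and the mug, salt cellar, tongs and trivet are each within 30 mm of where they started (all of step 2 and velocity of joint door_angle between -0.05 and 0.05 rad/s and distance of each of mug, cellar, tongs, trivet from where it was at the start of the episode below 0.03 m); the robot touches nothing.
It fails at once if the door is swung up to less than 0.5 rad while the rack still sticks out more than 6 mm (value of joint door_angle below 0.5 rad and value of joint rack_slide above 0.006 m).
It fails at once if the door is slammed: faster than 2 rad/s in the last 0.3 rad (value of joint door_angle below 0.3 rad and velocity of joint door_angle below -2 rad/s).
It fails at once if the door or its handle is pinched or rammed: more than 38 N from the fingers (contact force between the fingers and oven_door above 38 N).
It fails at once if the rack is pinched or rammed: more than 38 N from the fingers (contact force between the fingers and oven_rack above 38 N).
It fails at once if the mug, salt cellar, tongs or trivet is carried, lifted or pushed more than 30 mm (distance of any of mug, cellar, tongs, trivet from where it was at the start of the episode above 0.03 m).
It also fails if it takes over 54 s, if anything falls off the work surface, if the arm or the gripper's body presses on something with over 40 N, if the wrist force passes 120 N, or if a joint passes its speed limit or range.

## Working session

There is one attempt and no reset: what is moved stays moved. The work goes in short steps, Python scripts to look and compute and a tool call to move; the robot and the scene stay as the last step left them, time stands still between calls to the robot, and variables do not carry over. Pictures are saved under pics/ and viewed, at most 10 in all, crops included, and the job is handed in when it is done.

Besides the shell and the picture viewer there is one more tool, called as name(argument=value, ...) on one line, values as JSON. step_arm: Moves the arm, as the interface text tells. Its arguments: {"type":"object","properties":{"deltas":{"type":"array","items":{"type":"number"}},"hand":{"type":"number"},"squeeze":{"type":"number"}},"required":["deltas"]}

```bash
mkdir -p pics
cat > h.py <<'E'
from plant import *
import numpy as np, cv2
def cam(n):
    f=grab_frame(n); R,_=cv2.Rodrigues(np.array(f["rvec"],float)); t=np.array(f["tvec"],float).ravel()
    fl=200/np.tan(np.radians(f["vertical_fov"])/2)
    v,u=np.mgrid[0:400,0:640]; z=f["range_z"]
    P=np.stack([(u-f["cx"])*z/fl,(v-f["cy"])*z/fl,z],-1)
    W=(P-t)@R; W[z==0]=np.nan
    return f,W
E
python3 - <<'E'
from h import *
for n in("scene","top"):
    f,W=cam(n); cv2.imwrite(f"pics/{n}0.png",f["img"][:,:,::-1]); np.save(n+"0.npy",W)
    R,_=cv2.Rodrigues(np.array(f["rvec"])); print(n,-R.T@np.array(f["tvec"]).ravel(),f["vertical_fov"])
s=read_state();print(s["time"],s["position"],s["tcp_rot"],s["force"])
E
```

```text
scene [ 496.02583203  384.55814719 1203.02382128] 52.95208487104361
top [ 418.71733424   28.05258819 1483.88401576] 46.321838559010565
0.1 [ 193.37935527 -593.73818537  199.62331745] [-3.14016472e+00 -3.06009024e-05  3.14809723e-01] [-0.79425889 -0.63171439 -0.59006258]
```

View pics/scene0.png

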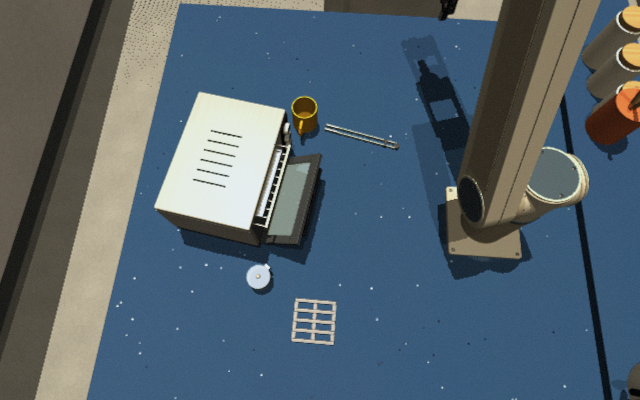

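View pics/top0.png

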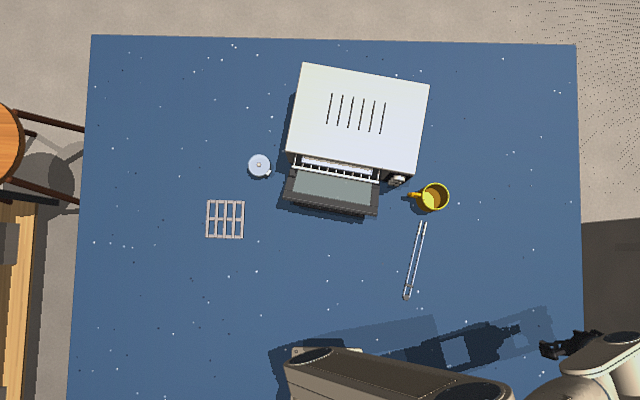

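The top view shows the oven's top with corners near (302,62), (429,83), (412,173) and (285,152). The rack rail is near (330,170), the open door reaches down to (375,215), the mug is at (433,196), the tongs run (405,297)–(423,222), the cellar is at (259,166) and the trivet at (225,218).

```bash
cat > m.py <<'E'
from h import *
W=np.load("top0.npy"); Z=W[...,2]
m=(Z>209)&(Z<222)&(W[...,0]>400); m=cv2.morphologyEx(m.astype(np.uint8),cv2.MORPH_OPEN,np.ones((7,7)))>0
r=cv2.minAreaRect(W[m][:,:2].astype(np.float32)); b=cv2.boxPoints(r); print(r,b.round(1),np.nanmedian(Z[m]))
# front edge = side with mean x smallest & long
s=[(b[i],b[(i+1)%4]) for i in range(4)]; s=[e for e in s if np.linalg.norm(e[0]-e[1])>300]; e=min(s,key=lambda e:e[0][0]+e[1][0])
L,Rr=sorted(e,key=lambda p:-p[1]); ydir=(L-Rr)/np.linalg.norm(L-Rr); xdir=np.array([ydir[1],-ydir[0]])
# body y -215..150 => left side at y=+150
O=Rr+ydir*215*np.linalg.norm(L-Rr)/365; print("O",O,"yaw",np.arctan2(xdir[1],xdir[0]),"Lend",(L-O)@ydir)
np.save("oven.npy",np.r_[O,xdir])
for n in("top0","scene0"):
    W=np.load(n+".npy"); Q=np.stack([(W[...,:2]-O)@xdir,(W[...,:2]-O)@ydir,W[...,2]],-1)
    k=(abs(Q[...,1])<120)&(Q[...,0]<30)&(Q[...,0]>-250)&(Q[...,2]>15)
    P=Q[k]; print(n,len(P))
    for x in range(-200,30,8):
        z=P[(P[:,0]>=x)&(P[:,0]<x+8)]
        if len(z): print(x,len(z),np.percentile(z[:,2],[5,50,95]).round())
    k=(Q[...,0]<10)&(Q[...,0]>-200)&(Q[...,1]<-100)&(Q[...,1]>-350)&(Q[...,2]>20); P=Q[k]
    for y in range(-350,-100,15):
        p=P[(P[:,1]>=y)&(P[:,1]<y+15)]
        if len(p): print("y",y,len(p),p[:,0].min().round(),p[:,0].max().round(),p[:,2].max().round())
E
python3 m.py
```

```text
((778.4058227539062, -67.88459777832031), (364.937744140625, 260.6634521484375), 80.63572692871094) [[ 620.1 -226.7]
 [ 877.3 -269.1]
 [ 936.7   90.9]
 [ 679.5  133.4]] 215.08497298009854
O [655.0981   -14.616791] yaw -0.16343734 Lend 149.97441
top0 5052
-136 146 [105. 111. 116.]
-128 276 [109. 132. 139.]
-120 212 [132. 137. 142.]
-112 211 [126. 132. 136.]
-104 203 [120. 125. 130.]
-96 195 [109. 115. 120.]
-88 197 [103. 107. 113.]
-80 196 [ 95. 101. 106.]
-72 187 [ 89.  94. 100.]
-64 189 [83. 89. 93.]
-56 185 [76. 82. 87.]
-48 181 [70. 75. 81.]
-40 375 [ 65. 172. 185.]
-32 293 [ 58.  65. 184.]
-24 218 [ 53.  63. 189.]
-16 172 [174. 182. 190.]
-8 317 [ 43. 178. 204.]
0 568 [ 35. 205. 218.]
8 268 [ 44. 215. 219.]
16 261 [209. 215. 220.]
24 202 [ 53. 215. 220.]
y -350 119 -55.0 -3.0 100.0
y -335 58 -64.0 9.0 99.0
y -320 49 -70.0 10.0 103.0
y -305 43 -70.0 9.0 97.0
y -290 53 -66.0 6.0 99.0
y -275 93 -54.0 -5.0 101.0
y -260 29 -36.0 -26.0 90.0
y -245 23 -36.0 -28.0 83.0
y -230 2 -33.0 2.0 156.0
y -215 57 -3.0 10.0 219.0
y -200 74 -17.0 10.0 219.0
y -185 98 -19.0 10.0 219.0
y -170 108 -16.
[... 405 characters left out ...]
4.]
-48 175 [68. 73. 78.]
-40 417 [ 63. 174. 184.]
-32 250 [ 56.  62. 182.]
-24 294 [ 54.  62. 189.]
-16 183 [ 52. 179. 188.]
-8 401 [ 34. 179. 212.]
0 522 [ 37. 208. 216.]
8 313 [ 38. 214. 217.]
16 282 [ 38. 214. 217.]
24 218 [ 39. 214. 217.]
y -350 189 -58.0 -2.0 97.0
y -335 89 -69.0 8.0 96.0
y -320 37 -70.0 10.0 96.0
y -305 39 -71.0 9.0 96.0
y -290 95 -67.0 6.0 98.0
y -275 166 -57.0 -5.0 100.0
y -260 16 -36.0 -28.0 86.0
y -245 29 -38.0 -28.0 78.0
y -230 2 -34.0 -34.0 50.0
y -215 34 -4.0 10.0 218.0
y -200 54 -17.0 9.0 218.0
y -185 112 -19.0 9.0 218.0
y -170 118 -18.0 10.0 219.0
y -155 137 -77.0 10.0 217.0
y -140 177 -126.0 9.0 219.0
y -125 238 -126.0 10.0 218.0
y -110 136 -132.0 10.0 217.0
```

step_arm(deltas=[0,0,-15,0,0,6.85,0,0,-15,0,0,6.85,0,0,-15,0,0,6.85,0,0,-15,0,0,6.85,12,-20,0,0,0,0], hand=0, squeeze=20)

```text
time: 0.52
position: [207.6, -580.0, 263.2]
tcp_rot: [3.136, -0.002, -0.172]
force: [0.8, 0.1, 0.4]
gripper_width: 25.8
grip_force: 0.0
```

step_arm(deltas=[12,-33,0,0,0,0,12,-33,0,0,0,0,12,-33,0,0,0,0,12,-33,0,0,0,0,12,-33,0,0,0,0])

```text
time: 0.93
position: [295.0, -421.7, 260.0]
tcp_rot: [-3.141, 0.0, -0.164]
force: [1.1, 0.0, 0.8]
gripper_width: 0.0
grip_force: 0.0
```

step_arm(deltas=[12,-33,0,0,0,0,12,-33,0,0,0,0,12,-33,0,0,0,0,12,-33,0,0,0,0,12,-33,0,0,0,0])

```text
time: 1.35
position: [381.0, -268.7, 260.2]
tcp_rot: [-3.141, 0.0, -0.164]
force: [0.5, -1.0, 0.2]
gripper_width: -0.2
grip_force: 0.0
```

```bash
cat > st.py <<'E'
from h import *
import sys
from scipy.spatial.transform import Rotation as Ro
o=np.load("oven.npy"); O=o[:2]; x=np.r_[o[2:],0]; y=np.array([-x[1],x[0],0]); B=np.array([x,y,[0,0,1]])
s=read_state(); R=Ro.from_euler("xyz",s["tcp_rot"]).as_matrix(); p=np.array(s["position"])
c=B@(p-np.r_[O,0]); print("t",s["time"],"oven pos",c.round(1),"F",(B@s["force"]).round(1),"q",np.round(s["q"],2),"w",s["gripper_width"])
print("tool axes in oven (cols)",(B@R).round(3).tolist())
if len(sys.argv)>4: # target oven x y z tilt(rad)
    X,Y,Z,t=map(float,sys.argv[1:5]); T=B.T@np.array([[np.cos(t),0,np.sin(t)],[0,-1,0],[np.sin(t),0,-np.cos(t)]])
    d=B.T@(np.array([X,Y,Z])-c); print("shift now-tool",(R.T@d).round(1),"shift target-tool",(T.T@d).round(1),"rotvec deg",np.degrees(Ro.from_matrix(R.T@T).as_rotvec()).round(2))
E
python3 st.py -110 0 260 0.7
```

```text
t 1.35 oven pos [-229.1 -295.3  260.2] F [ 0.7 -0.9  0.2] q [-0.64  0.11  1.91  0.    1.12  1.09] w -0.21933265213176387
tool axes in oven (cols) [[1.0, -0.0, -0.0], [-0.0, -1.0, 0.0], [-0.0, -0.0, -1.0]]
shift now-tool [ 1.190e+02 -2.953e+02  2.000e-01] shift target-tool [  91.  -295.3   76.9] rotvec deg [-0.000e+00  4.012e+01 -2.000e-02]
```

step_arm(deltas=[12,-30,0,0,0,0,12,-30,0,0,0,0,12,-30,0,0,0,0,12,-30,0,0,0,0,12,-30,0,0,0,0])

```text
time: 1.77
position: [464.7, -130.6, 260.2]
tcp_rot: [-3.142, 0.0, -0.163]
force: [-0.1, -0.2, 0.4]
gripper_width: 0.1
grip_force: 0.0
```

step_arm(deltas=[12,-30,0,0,0,0,12,-30,0,0,0,0,12,-30,0,0,0,0,12,-30,0,0,0,0,11,-25,0,0,0,0])

```text
time: 2.18
position: [546.6, 3.3, 260.0]
tcp_rot: [-3.141, 0.0, -0.163]
force: [-0.2, 0.4, 0.0]
gripper_width: -0.1
grip_force: 0.0
```

step_arm(deltas=[0,0,0,0,6.7,0,0,0,0,0,6.7,0,0,0,0,0,6.7,0,0,0,0,0,6.7,0,0,0,0,0,6.7,0])

```text
time: 2.6
position: [545.9, 2.0, 261.1]
tcp_rot: [-3.139, -0.591, -0.163]
force: [-0.2, -3.0, -0.1]
gripper_width: 0.3
grip_force: 0.0
```

step_arm(deltas=[0,0,0,0,6.7,0,0,0,0,0,0,0,0,0,0,0,0,0,0,0,0,0,0,0,0,0,0,0,0,0])

```text
time: 3.02
position: [548.4, -2.8, 261.4]
tcp_rot: [3.132, -0.653, -0.167]
force: [0.1, 0.2, 0.2]
gripper_width: -0.2
grip_force: 0.0
```

```bash
python3 st.py -65 0 168 0.7
python3 - <<'E'
from h import *
f,W=cam("scene"); cv2.imwrite("pics/s1.png",cv2.resize(f["img"][60:300,120:440,::-1],None,fx=2,fy=2))
E
```

```text
t 3.0167 oven pos [-107.2   -5.7  261.4] F [0.  0.2 0.2] q [ 0.06  0.01  2.19 -0.47  0.33  2.21] w -0.24518069123926728
tool axes in oven (cols) [[0.794, -0.009, 0.608], [-0.003, -1.0, -0.012], [0.608, 0.008, -0.794]]
shift now-tool [-23.3  -6.8  99.7] shift target-tool [-28.   -5.7  98.6] rotvec deg [ 0.69  2.68 -0.14]
```

View pics/s1.png

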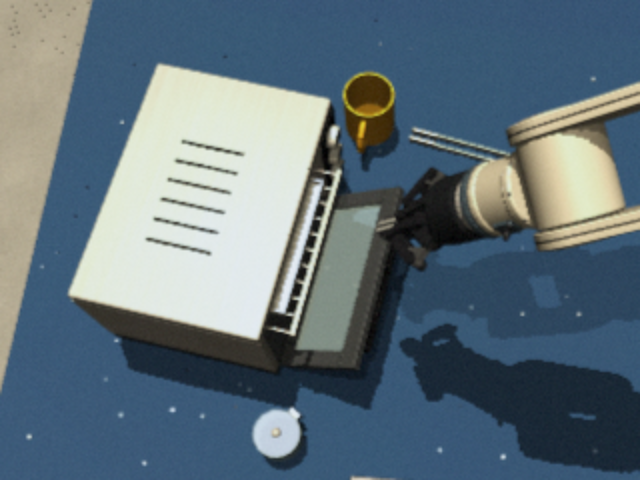

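The side view shows the closed fingers at about (385,228), above the door edge, and nothing has been disturbed. The wrist is close to singular at this tilt, so I'll reduce it to about 0.45 rad.

```bash
python3 st.py -107 0 261 0.45
```

```text
t 3.0667 oven pos [-107.3   -5.8  261.3] F [ 0.5  0.6 -0. ] q [ 0.06  0.01  2.19 -0.48  0.33  2.21] w -0.3123333224221467
tool axes in oven (cols) [[0.794, -0.01, 0.608], [-0.003, -1.0, -0.012], [0.608, 0.008, -0.794]]
shift now-tool [ 0.  -5.8  0.3] shift target-tool [ 0.1 -5.8  0.4] rotvec deg [  0.68 -11.64  -0.23]
```

step_arm(deltas=[0,-2,0,0.2,-3,0,0,-2,0,0.3,-3,0,0,-1.8,0,0.2,-3,0,0,0,0,0,-2.6,0,0,0,0,0,0,0])

```text
time: 3.48
position: [550.8, 3.0, 262.2]
tcp_rot: [-3.138, -0.452, -0.168]
force: [0.2, -0.2, 0.9]
gripper_width: -0.1
grip_force: 0.0
```

```bash
python3 st.py -65 0 170 0.45
```

```text
t 3.4833 oven pos [-105.7    0.4  262.2] F [ 0.2 -0.2  0.9] q [ 0.03  0.05  2.05 -0.15  0.6   1.88] w -0.08000162460781785
tool axes in oven (cols) [[0.9, -0.002, 0.437], [-0.004, -1.0, 0.002], [0.437, -0.003, -0.9]]
shift now-tool [ -3.6   0.6 100.8] shift target-tool [ -3.4   0.4 100.8] rotvec deg [-0.11 -0.1  -0.21]
```

step_arm(deltas=[-1,0,21,0,0,0,-1,0,20,0,0,0,-1,0,20,0,0,0,0,0,20,0,0,0,0,0,20,0,0,0])

```text
time: 3.9
position: [589.0, -3.7, 167.2]
tcp_rot: [-3.139, -0.451, -0.167]
force: [0.9, 0.4, -0.0]
gripper_width: -0.3
grip_force: 0.0
```

```bash
python3 st.py -48 0 170 0.45
python3 - <<'E'
from h import *
f,W=cam("scene"); cv2.imwrite("pics/s2.png",cv2.resize(f["img"][120:260,220:400,::-1],None,fx=4,fy=4,interpolation=2))
E
```

```text
t 3.9 oven pos [-67.   -0.  167.2] F [ 0.8  0.5 -0. ] q [ 0.02  0.27  2.06 -0.21  0.38  1.93] w -0.33121756888999065
tool axes in oven (cols) [[0.9, -0.002, 0.436], [-0.003, -1.0, 0.001], [0.436, -0.002, -0.9]]
shift now-tool [18.3 -0.1  5.8] shift target-tool [18.3 -0.   5.7] rotvec deg [-0.05 -0.06 -0.18]
```

View pics/s2.png

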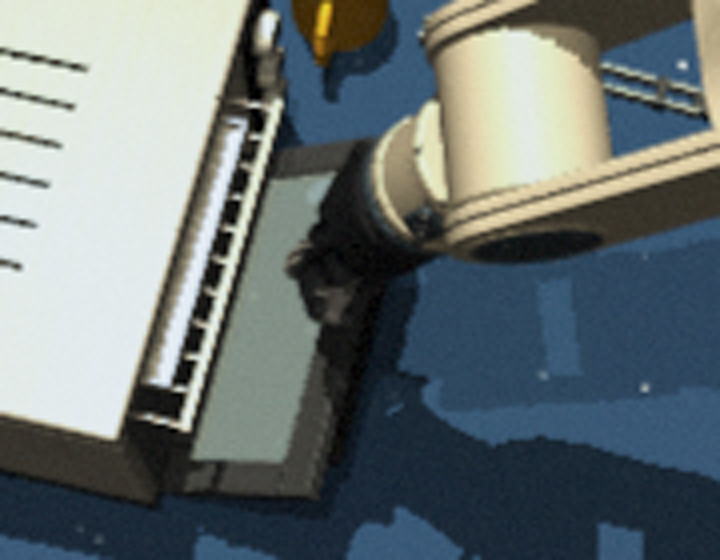

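The closed fingertips are at about (300,265), in front of the middle of the rail and clear of the door. Next I'll push gently.

step_arm(deltas=[4.7,0,1.8,0,0,0,4.7,0,1.8,0,0,0,4.7,0,1.8,0,0,0,4.7,0,1.8,0,0,0,4.7,0,1.8,0,0,0])

```text
time: 4.37
position: [614.3, -7.9, 171.7]
tcp_rot: [-3.139, -0.452, -0.167]
force: [0.0, -0.3, -0.1]
gripper_width: 0.0
grip_force: 0.0
```

step_arm(deltas=[2.7,0,1.3,0,0,0,2.7,0,1.3,0,0,0,2.7,0,1.3,0,0,0,2.7,0,1.3,0,0,0,2.7,0,1.3,0,0,0])

```text
time: 4.78
position: [628.3, -10.4, 170.2]
tcp_rot: [-3.14, -0.45, -0.167]
force: [-0.1, -0.3, 0.8]
gripper_width: -0.0
grip_force: 0.0
```

```bash
python3 st.py -6 0 170 0.45
```

```text
t 4.7833 oven pos [-27.2  -0.2 170.2] F [-0.  -0.3  0.8] q [ 0.    0.31  1.98 -0.18  0.41  1.89] w -0.03852846122460683
tool axes in oven (cols) [[0.9, -0.002, 0.435], [-0.003, -1.0, 0.0], [0.435, -0.002, -0.9]]
shift now-tool [19.  -0.2  9.4] shift target-tool [19.  -0.2  9.4] rotvec deg [-0.03 -0.01 -0.17]
```

```bash
cat > rail.py <<'E'
from h import *
o=np.load("oven.npy"); O=o[:2]; x=o[2:]; y=np.array([-x[1],x[0]])
for n in("top","scene"):
    f,W=cam(n); Q=np.stack([(W[...,:2]-O)@x,(W[...,:2]-O)@y,W[...,2]],-1)
    for a,b in((-115,-60),(-30,30),(60,115)):
        P=Q[(Q[...,1]>a)&(Q[...,1]<b)&(Q[...,0]>-60)&(Q[...,0]<10)&(Q[...,2]>160)&(Q[...,2]<186)]
        print(n,a,len(P),np.percentile(P[:,0],[2,10,25,50]).round(1) if len(P) else "")
    D=Q[(abs(Q[...,1])<115)&(Q[...,0]<-60)&(Q[...,0]>-110)&(Q[...,2]>60)&(Q[...,2]<150)]; print("door", np.median(np.arctan2(-2-D[:,0],D[:,2]-45)) if len(D) else "")
E
python3 rail.py
python3 - <<'E'
from h import *
f,W=cam("scene"); cv2.imwrite("pics/s3.png",cv2.resize(f["img"][120:260,220:400,::-1],None,fx=4,fy=4,interpolation=2))
E
```

```text
top -115 157 [-36.7 -36.  -32.4 -13.1]
top -30 192 [-36.9 -33.4 -22.   -9.1]
top 60 155 [-37.2 -36.2 -32.9 -16.4]
door 0.9119271248712231
scene -115 157 [-38.  -36.5 -32.8 -13.5]
scene -30 198 [-37.9 -33.7 -19.9 -10. ]
scene 60 183 [-38.3 -37.1 -33.3 -17.1]
door 0.927772308503001
```

View pics/s3.png

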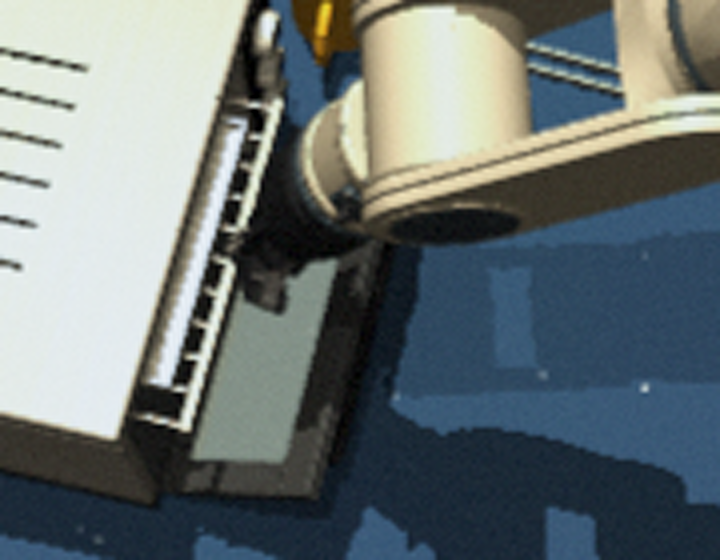

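The rail hasn't moved (face at x≈-37), and the finger appears to cover it at (235,240). I'll measure where the tip really is.

```bash
python3 - <<'E'
from h import *
o=np.load("oven.npy"); O=o[:2]; x=o[2:]; y=np.array([-x[1],x[0]])
for n in("top","scene"):
    f,W=cam(n); Q=np.stack([(W[...,:2]-O)@x,(W[...,:2]-O)@y,W[...,2]],-1)
    k=(abs(Q[...,1])<50)&(Q[...,0]>-70)&(Q[...,0]<0)&(Q[...,2]>100)&(f["img"].max(-1)<110)
    P=Q[k]; print(n,len(P))
    for a in range(-70,0,6):
        p=P[(P[:,0]>=a)&(P[:,0]<a+6)]
        if len(p): print(a,len(p),"y",p[:,1].min().round(),p[:,1].max().round(),"z",np.percentile(p[:,2],[0,25,50,75,100]).round())
E
python3 st.py
```

```text
top 158
-70 47 y -48.0 50.0 z [264. 276. 284. 339. 347.]
-64 35 y -48.0 48.0 z [249. 262. 267. 270. 332.]
-58 31 y -39.0 44.0 z [249. 253. 257. 261. 274.]
-52 22 y -28.0 34.0 z [233. 242. 247. 249. 253.]
-46 6 y -8.0 14.0 z [215. 218. 220. 225. 233.]
-40 1 y 1.0 1.0 z [214. 214. 214. 214. 214.]
-34 5 y -42.0 35.0 z [177. 179. 182. 184. 206.]
-22 2 y -26.0 46.0 z [174. 175. 175. 176. 177.]
-4 9 y -38.0 41.0 z [179. 202. 207. 208. 213.]
scene 254
-70 44 y -13.0 50.0 z [245. 277. 294. 335. 340.]
-64 38 y -5.0 47.0 z [244. 251. 264. 270. 282.]
-58 26 y -6.0 40.0 z [238. 251. 255. 261. 270.]
-52 15 y -13.0 25.0 z [226. 238. 244. 246. 250.]
-46 13 y -3.0 15.0 z [213. 220. 223. 227. 235.]
-40 32 y -49.0 49.0 z [169. 175. 179. 207. 218.]
-34 1 y -1.0 -1.0 z [204. 204. 204. 204. 204.]
-22 35 y -48.0 50.0 z [172. 177. 180. 184. 188.]
-4 50 y -50.0 48.0 z [185. 203. 207. 210. 214.]
t 5.0333 oven pos [-27.6  -0.2 170.1] F [-0.7 -0.  -0. ] q [ 0.    0.31  1.98 -0.18  0.41  1.89] w -0.37865553547724823
tool axes in oven (cols) [[0.901, -0.002, 0.435], [-0.003, -1.0, 0.0], [0.435, -0.002, -0.901]]
```

step_arm(deltas=[0,0,-10,0,0,0,0,0,-10,0,0,0,0,0,-10,0,0,0,-15,0,-7,0,0,0,-15,0,-7,0,0,0])

```text
time: 5.45
position: [582.9, -2.7, 198.9]
tcp_rot: [-3.139, -0.453, -0.167]
force: [0.5, 0.1, 0.1]
gripper_width: -0.0
grip_force: 0.0
```

```bash
python3 st.py; python3 rail.py
python3 - <<'E'
from h import *
o=np.load("oven.npy"); O=o[:2]; x=o[2:]; y=np.array([-x[1],x[0]])
s=read_state(); p=np.array(s["position"]); print(p)
for n in("scene","top"):
    f,W=cam(n); R,_=cv2.Rodrigues(np.array(f["rvec"])); 
    fl=200/np.tan(np.radians(f["vertical_fov"])/2); c=R@p+np.array(f["tvec"]).ravel(); uv=c[:2]/c[2]*fl+[f["cx"],f["cy"]]
    print(n,uv); 
    if n=="scene":
        im=f["img"].copy(); u,v=np.round(uv).astype(int); im[v,u]=[255,0,0]; im=im[v-35:v+25,u-40:u+40]
        cv2.imwrite("pics/s4.png",cv2.resize(im[:,:,::-1],None,fx=9,fy=9,interpolation=0))
E
```

```text
t 5.45 oven pos [-73.2   0.  198.9] F [0.5 0.1 0.1] q [ 0.02  0.2   2.05 -0.18  0.45  1.91] w -0.028628079461620517
tool axes in oven (cols) [[0.899, -0.003, 0.438], [-0.003, -1.0, 0.001], [0.438, -0.002, -0.899]]
top -115 157 [-36.9 -36.  -31.9 -15.4]
top -30 216 [-36.8 -35.3 -30.7 -11.2]
top 60 162 [-37.  -35.9 -32.7 -16.2]
door 0.91856084779557
scene -115 159 [-38.2 -37.3 -34.1 -17.7]
scene -30 235 [-38.  -37.  -32.5 -12.7]
scene 60 183 [-38.2 -37.4 -33.7 -17.6]
door 0.9332999960685462
[580.17461185  -2.47779681 197.48642691]
scene [292.6202658  185.56817724]
top [332.52893362 187.84933299]
```

View pics/s4.png

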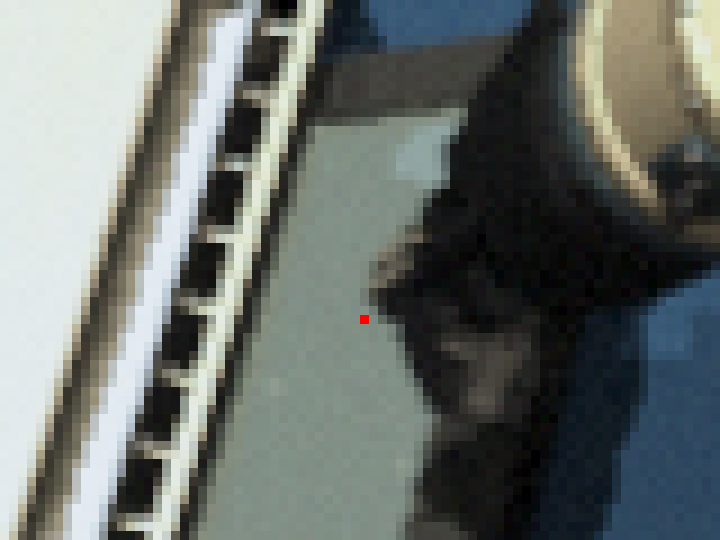

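The tip, at about (380,295), stops short of the projected TCP at (364,320). I'll quantify the gap from the depth image.

Run:
```python
from h import *
from scipy.spatial.transform import Rotation as Ro
s=read_state(); p=np.array(s["position"]); R=Ro.from_euler("xyz",s["tcp_rot"]).as_matrix()
for n in("scene","top"):
    f,W=cam(n); T=(W-p)@R
    k=(abs(T[...,0])<30)&(abs(T[...,1])<30)&(T[...,2]>-90)&(T[...,2]<15)&(W[...,2]>165); P=T[k]; P=P[np.argsort(-P[:,2])]
    print(n,len(P)); print(P[:14].round(0).tolist())
    for z in range(-80,0,8):
        q=P[(P[:,2]>=z)&(P[:,2]<z+8)]
        if len(q): print(z,q.min(0).round(),q.max(0).round())
```

```text
scene 99
[[7.0, -7.0, -32.0], [11.0, -1.0, -37.0], [10.0, -7.0, -38.0], [7.0, 12.0, -38.0], [7.0, -9.0, -38.0], [10.0, 4.0, -39.0], [6.0, -12.0, -39.0], [11.0, -5.0, -40.0], [8.0, -7.0, -42.0], [11.0, -0.0, -43.0], [2.0, -14.0, -43.0], [10.0, -5.0, -43.0], [7.0, 12.0, -46.0], [10.0, 2.0, -46.0]]
-80 [  6. -29. -79.] [ 14.  14. -72.]
-72 [  6. -13. -72.] [ 12.   5. -64.]
-64 [  7. -15. -62.] [ 11.   4. -58.]
-56 [  5. -14. -56.] [ 11.   3. -49.]
-48 [  2. -14. -48.] [ 12.  12. -42.]
-40 [  6. -12. -40.] [ 11.  12. -37.]
-32 [  7.  -7. -32.] [  7.  -7. -32.]
top 87
[[12.0, 1.0, -37.0], [13.0, 6.0, -38.0], [8.0, 10.0, -38.0], [11.0, -4.0, -38.0], [13.0, 4.0, -39.0], [8.0, 7.0, -39.0], [10.0, -1.0, -40.0], [9.0, -12.0, -43.0], [14.0, -2.0, -43.0], [12.0, 4.0, -45.0], [10.0, -9.0, -46.0], [9.0, 13.0, -47.0], [13.0, 1.0, -48.0], [8.0, -9.0, -48.0]]
-80 [  8. -23. -79.] [ 15.  27. -73.]
-72 [  8.  -5. -71.] [ 14.  20. -65.]
-64 [ 12.  -6. -61.] [ 13.   5. -57.]
-56 [  8. -14. -56.] [ 14.  13. -48.]
-48 [  8. -12. -48.] [ 14.  13. -43.]
-40 [  8.  -4. -40.] [ 13.  10. -37.]
```

The real fingertip ends about 35 mm short of the reported TCP, which explains why it passed over the rail. I'll retry lower with that offset.

```bash
python3 st.py -55 0 138 0.45
```

```text
t 5.75 oven pos [-7.250e+01  1.000e-01  1.978e+02] F [ 0.6 -0.5  0.5] q [ 0.02  0.21  2.05 -0.18  0.45  1.91] w -0.4327317886324341
tool axes in oven (cols) [[0.899, -0.002, 0.437], [-0.003, -1.0, 0.001], [0.437, -0.002, -0.899]]
shift now-tool [-10.4   0.1  61.4] shift target-tool [-10.3   0.1  61.5] rotvec deg [-0.04 -0.13 -0.17]
```

step_arm(deltas=[-3,0,15,0,0,0,-3,0,15,0,0,0,-2,0,15,0,0,0,-2,0,16,0,0,0,0,0,0,0,0,0])

```text
time: 6.17
position: [599.7, -5.9, 135.0]
tcp_rot: [-3.141, -0.447, -0.167]
force: [0.6, 0.6, -0.7]
gripper_width: -0.1
grip_force: 0.0
```

step_arm(deltas=[2.7,0,1.3,0,0,0,2.7,0,1.3,0,0,0,2.7,0,1.3,0,0,0,2.7,0,1.3,0,0,0,2.7,0,1.3,0,0,0])

```text
time: 6.58
position: [615.5, -8.1, 138.5]
tcp_rot: [-3.139, -0.452, -0.167]
force: [-0.9, -0.5, -1.5]
gripper_width: 0.4
grip_force: 0.0
```

step_arm(deltas=[2.7,0,1.3,0,0,0,2.7,0,1.3,0,0,0,2.7,0,1.3,0,0,0,2.7,0,1.3,0,0,0,2.7,0,1.3,0,0,0])

```text
time: 7.0
position: [629.5, -10.5, 137.6]
tcp_rot: [-3.14, -0.45, -0.167]
force: [-2.0, 1.7, 1.5]
gripper_width: -0.3
grip_force: 0.8
```

```bash
python3 st.py -2 0 138 0.45; python3 rail.py
```

```text
t 7.0 oven pos [-2.590e+01 -1.000e-01  1.376e+02] F [-2.2  1.4  1.5] q [ 0.    0.37  2.   -0.22  0.34  1.93] w -0.29789265069567145
tool axes in oven (cols) [[0.9, -0.002, 0.435], [-0.003, -1.0, 0.0], [0.435, -0.002, -0.9]]
shift now-tool [21.7 -0.2 10. ] shift target-tool [21.7 -0.1 10. ] rotvec deg [-0.02  0.   -0.17]
top -115 134 [-30.2 -29.2 -26.6 -17. ]
top -30 180 [-38.1 -30.  -27.2 -14. ]
top 60 129 [-30.3 -29.8 -26.9 -18.4]
door 0.912649483701269
scene -115 126 [-30.4 -29.7 -27.2 -18.8]
scene -30 190 [-38.5 -30.5 -28.2 -18. ]
scene 60 144 [-30.5 -30.  -27.5 -22.3]
door 0.9283817546904523
```

Contact made: 2 N, and the rail is now at -30. I'll keep pushing.

step_arm(deltas=[2.7,0,1.3,0,0,0,2.7,0,1.3,0,0,0,2.7,0,1.3,0,0,0,2.7,0,1.3,0,0,0,2.7,0,1.3,0,0,0])

```text
time: 7.52
position: [644.3, -13.0, 137.4]
tcp_rot: [-3.14, -0.45, -0.167]
force: [-1.8, 0.6, -0.2]
gripper_width: -0.1
grip_force: 0.8
```

step_arm(deltas=[2.7,0,1.3,0,0,0,2.7,0,1.3,0,0,0,2.7,0,1.3,0,0,0,2.7,0,1.3,0,0,0,2.7,0,1.3,0,0,0])

```text
time: 7.93
position: [659.1, -15.5, 137.5]
tcp_rot: [-3.14, -0.45, -0.167]
force: [-1.8, 0.4, -2.3]
gripper_width: 0.3
grip_force: 0.8
```

step_arm(deltas=[0.9,0,0.4,0,0,0,0.9,0,0.4,0,0,0,0.9,0,0.4,0,0,0,0,0,0,0,0,0,0,0,0,0,0,0])

```text
time: 8.35
position: [662.1, -16.0, 137.9]
tcp_rot: [-3.14, -0.451, -0.167]
force: [-0.7, -0.2, -0.1]
gripper_width: -0.0
grip_force: 0.3
```

```bash
python3 st.py 8 0 138 0.45; python3 rail.py
```

```text
t 8.35 oven pos [  7.1  -0.2 137.9] F [-0.6 -0.4 -0.1] q [-0.01  0.41  1.93 -0.19  0.36  1.89] w -0.022867358230143995
tool axes in oven (cols) [[0.9, -0.002, 0.436], [-0.003, -1.0, 0.0], [0.436, -0.002, -0.9]]
shift now-tool [ 0.9 -0.2  0.3] shift target-tool [ 0.9 -0.2  0.3] rotvec deg [-0.03 -0.04 -0.17]
top -115 18 [2.6 2.8 3.  3.3]
top -30 31 [-6.9 -3.4 -1.1  2.7]
top 60 17 [2.1 2.7 3.1 3.2]
door 0.9144002680619008
scene -115 21 [1.2 1.6 1.7 2.1]
scene -30 36 [-6.5 -4.6 -0.9  2.1]
scene 60 27 [1.6 1.7 1.8 2. ]
door 0.9284583779210103
```

step_arm(deltas=[0.5,0,0.2,0,0,0,0.5,0,0.2,0,0,0,0.5,0,0.2,0,0,0,0,0,0,0,0,0,0,0,0,0,0,0])

```text
time: 8.87
position: [663.3, -16.2, 137.8]
tcp_rot: [-3.14, -0.45, -0.167]
force: [-2.3, 0.2, 1.7]
gripper_width: 0.2
grip_force: 1.4
```

step_arm(deltas=[0.3,0,0.1,0,0,0,0,0,0,0,0,0,0,0,0,0,0,0,0,0,0,0,0,0,0,0,0,0,0,0])

```text
time: 9.28
position: [663.4, -16.2, 137.8]
tcp_rot: [-3.14, -0.45, -0.167]
force: [-5.2, 1.1, 2.7]
gripper_width: 0.1
grip_force: 2.5
```

The force rose to 5 N at the stop. I'll back off, confirm the rack, then move round in front of the handle.

step_arm(deltas=[-18,0,-9,0,0,0,-18,0,-9,0,0,0,-18,0,-9,0,0,0,-9,0,-22,0,0,0,-9,0,-26,0,0,0])

```text
time: 9.7
position: [566.6, -0.2, 173.3]
tcp_rot: [-3.14, -0.449, -0.166]
force: [-0.1, -0.2, -0.2]
gripper_width: 0.1
grip_force: 0.0
```

step_arm(deltas=[0,0,-15,0,-5.7,0,-20,0,-9,0,-5.7,0,-20,0,-9,0,0,0,-20,0,-9,0,0,0,-20,0,-9,0,0,0])

```text
time: 10.12
position: [476.1, 15.1, 201.2]
tcp_rot: [-3.139, -0.254, -0.167]
force: [-0.5, 0.0, 1.1]
gripper_width: 0.3
grip_force: 0.0
```

```bash
python3 st.py -177 0 138 0.25; python3 rail.py
python3 - <<'E'
from h import *
o=np.load("oven.npy"); O=o[:2]; x=o[2:]; y=np.array([-x[1],x[0]])
for n in("top","scene"):
    f,W=cam(n); Q=np.stack([(W[...,:2]-O)@x,(W[...,:2]-O)@y,W[...,2]],-1)
    P=Q[(Q[...,1]>30)&(Q[...,1]<110)&(Q[...,0]>-145)&(Q[...,0]<-90)&(Q[...,2]>85)&(Q[...,2]<160)]
    for a in range(-142,-98,4):
        p=P[(P[:,0]>=a)&(P[:,0]<a+4)]; 
        if len(p): print(n,a,len(p),np.percentile(p[:,2],[5,50,95]).round())
E
```

```text
t 10.1167 oven pos [-1.814e+02  2.000e-01  2.012e+02] F [-0.5 -0.1  1.1] q [ 0.04  0.09  2.12 -0.08  0.69  1.83] w 0.2640692908359412
tool axes in oven (cols) [[0.968, -0.003, 0.251], [-0.003, -1.0, 0.001], [0.251, -0.002, -0.968]]
shift now-tool [-11.5   0.3  62.2] shift target-tool [-11.3   0.2  62.3] rotvec deg [-0.08 -0.21 -0.18]
top -115 9 [4.2 4.4 4.7 4.9]
top -30 10 [3.5 3.8 4.1 4.6]
top 60 11 [3.7 3.9 4.  4.3]
door 0.9133715127678281
scene -115 14 [3.1 3.1 3.3 3.5]
scene -30 16 [2.7 2.8 2.9 3.1]
scene 60 20 [2.5 2.6 2.9 3.2]
door 0.9307250341896707
top -134 37 [104. 111. 115.]
top -130 35 [108. 112. 117.]
top -126 53 [110. 132. 138.]
top -122 44 [133. 137. 142.]
top -118 35 [133. 138. 142.]
top -114 35 [131. 135. 140.]
top -110 35 [128. 132. 136.]
top -106 35 [125. 128. 133.]
top -102 33 [122. 125. 130.]
scene -138 12 [103. 107. 108.]
scene -134 39 [106. 109. 113.]
scene -130 50 [109. 112. 131.]
scene -126 52 [108. 132. 137.]
scene -122 40 [134. 138. 141.]
scene -118 38 [133. 136. 139.]
scene -114 36 [130. 133. 137.]
scene -110 36 [127. 130. 134.]
scene -106 34 [124. 127. 130.]
scene -102 37 [121. 123. 128.]
```

The rack is in, at about +3.5. Next I'll descend in front of the handle.

step_arm(deltas=[-3,0,25,0,0,0,-3,0,25,0,0,0,-3,0,25,0,0,0,-3,0,25,0,0,0,-2,0,25,0,0,0])

```text
time: 10.73
position: [494.8, 12.3, 74.7]
tcp_rot: [-3.139, -0.253, -0.167]
force: [0.1, 0.0, 0.2]
gripper_width: -0.1
grip_force: 0.0
```

step_arm(deltas=[0,0,13,0,0,0,0,0,13,0,0,0,0,0,0,0,0,0,0,0,0,0,0,0,0,0,0,0,0,0])

```text
time: 11.15
position: [500.3, 11.3, 51.0]
tcp_rot: [-3.14, -0.252, -0.167]
force: [0.1, -0.3, -0.2]
gripper_width: 0.2
grip_force: 0.0
```

```bash
python3 st.py -134 0 51 0.25
python3 - <<'E'
from h import *
f,W=cam("scene"); cv2.imwrite("pics/s5.png",cv2.resize(f["img"][120:260,220:400,::-1],None,fx=4,fy=4,interpolation=2))
E
```

```text
t 11.15 oven pos [-157.     0.4   51. ] F [ 0.1 -0.3 -0.2] q [ 0.03  0.42  2.17 -0.16  0.31  1.91] w 0.1874426757130658
tool axes in oven (cols) [[0.968, -0.003, 0.25], [-0.003, -1.0, 0.001], [0.25, -0.002, -0.968]]
shift now-tool [22.3  0.4  5.7] shift target-tool [22.3  0.4  5.7] rotvec deg [-0.07 -0.13 -0.17]
```

View pics/s5.png

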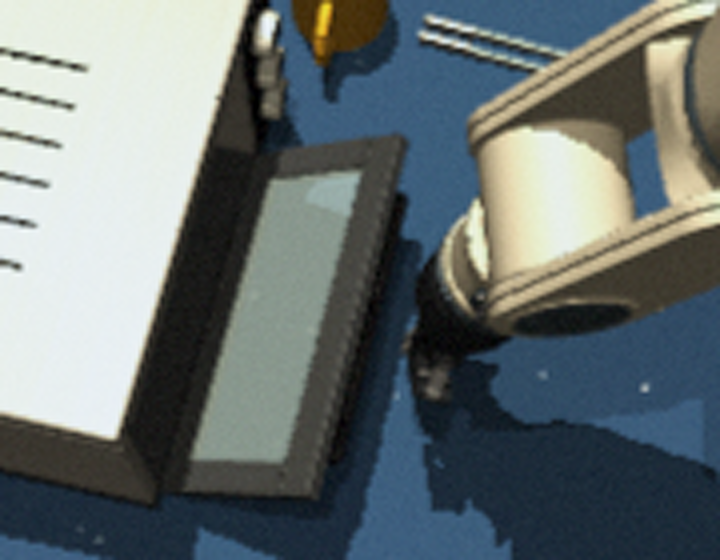

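The fingertips are at about (410,345), in front of the bar, and the rack is no longer sticking out. I'll approach the bar and then follow its arc.

step_arm(deltas=[4,0,1,0,0,0,4,0,1,0,0,0,4,0,1,0,0,0,4,0,1,0,0,0,4,0,1,0,0,0])

```text
time: 11.62
position: [520.5, 7.9, 51.2]
tcp_rot: [-3.14, -0.252, -0.166]
force: [-0.3, 0.6, -0.3]
gripper_width: -0.0
grip_force: 0.0
```

step_arm(deltas=[2,0,0.6,0,0,0,2,0,0.6,0,0,0,0,0,0,0,0,0,0,0,0,0,0,0,0,0,0,0,0,0])

```text
time: 12.03
position: [523.6, 7.3, 50.5]
tcp_rot: [-3.14, -0.251, -0.166]
force: [-0.7, 0.1, 0.7]
gripper_width: 0.2
grip_force: 0.0
```

step_arm(deltas=[2.9,0,-2.9,0,0,0,2.9,0,-2.9,0,0,0,2.9,0,-2.9,0,0,0,2.9,0,-2.9,0,0,0,2.9,0,-2.9,0,0,0])

```text
time: 12.45
position: [531.5, 5.7, 67.5]
tcp_rot: [-3.141, -0.246, -0.166]
force: [-6.4, 2.8, -1.3]
gripper_width: -0.0
grip_force: 3.6
```

```bash
python3 st.py -123 0 69 0.25; python3 rail.py
```

```text
t 12.45 oven pos [-1.253e+02 -1.000e-01  6.750e+01] F [-6.8  1.7 -1.3] q [ 0.02  0.42  2.09 -0.11  0.39  1.85] w -0.013912338855492269
tool axes in oven (cols) [[0.97, -0.003, 0.244], [-0.003, -1.0, 0.0], [0.244, -0.001, -0.97]]
shift now-tool [ 2.5 -0.1 -0.9] shift target-tool [ 2.5 -0.1 -0.8] rotvec deg [-0.01  0.22 -0.15]
top -115 9 [3.5 3.8 4.1 4.2]
top -30 10 [3.9 3.9 4.1 4.4]
top 60 10 [3.5 3.5 3.6 4. ]
door 0.7912163657496668
scene -115 15 [2.5 2.7 3.  3.3]
scene -30 14 [2.8 2.8 2.9 3.1]
scene 60 19 [2.3 2.4 2.6 2.9]
door 0.8009159370340629
```

The door is rising (about 0.79 rad) with 7 N on the fingers, so I'll follow the arc.

step_arm(deltas=[3.3,0,-2.5,0,0,0,3.3,0,-2.5,0,0,0,3.3,0,-2.5,0,0,0,3.3,0,-2.5,0,0,0,3.3,0,-2.5,0,0,0])

```text
time: 12.97
position: [542.2, 3.9, 83.3]
tcp_rot: [-3.141, -0.243, -0.166]
force: [-14.2, 5.1, 5.1]
gripper_width: -0.0
grip_force: 6.6
```

step_arm(deltas=[3.6,0,-2,0,0,0,3.6,0,-2,0,0,0,3.6,0,-2,0,0,0,3.6,0,-2,0,0,0,3.6,0,-2,0,0,0])

```text
time: 13.38
position: [558.5, 1.0, 98.1]
tcp_rot: [-3.141, -0.246, -0.166]
force: [-10.6, 1.7, 4.7]
gripper_width: 0.2
grip_force: 4.2
```

```bash
python3 st.py -95 0 100 0.25; python3 rail.py | grep door
```

```text
t 13.3833 oven pos [-97.9  -0.3  98.1] F [-10.7  -0.    4.7] q [ 0.    0.39  2.02 -0.09  0.49  1.81] w 0.24482005109241695
tool axes in oven (cols) [[0.97, -0.002, 0.243], [-0.003, -1.0, 0.0], [0.243, -0.001, -0.97]]
shift now-tool [ 3.3 -0.3 -1.1] shift target-tool [ 3.3 -0.3 -1.1] rotvec deg [-0.    0.26 -0.15]
door 0.7391877587271165
door 0.7560713533517398
```

```bash
cat > door.py <<'E'
from h import *
o=np.load("oven.npy"); O=o[:2]; x=o[2:]; y=np.array([-x[1],x[0]])
for n in("top","scene"):
    f,W=cam(n); Q=np.stack([(W[...,:2]-O)@x,(W[...,:2]-O)@y,W[...,2]],-1)
    P=Q[(Q[...,1]>60)&(Q[...,1]<130)&(Q[...,0]>-145)&(Q[...,0]<-4)&(Q[...,2]>70)]
    for a in range(-132,-4,8):
        p=P[(P[:,0]>=a)&(P[:,0]<a+8)]
        if len(p): print(n,a,len(p),np.percentile(p[:,2],[10,50,90]).round())
E
python3 door.py
```

```text
top -124 1 [217. 217. 217.]
top -116 2 [219. 220. 221.]
top -100 34 [153. 156. 160.]
top -92 41 [154. 158. 161.]
top -84 46 [161. 175. 179.]
top -76 71 [175. 179. 181.]
top -68 49 [164. 170. 178.]
top -60 43 [141. 155. 160.]
top -52 47 [123. 132. 139.]
top -44 46 [107. 114. 123.]
top -36 44 [ 93.  99. 109.]
top -28 40 [76. 82. 88.]
top -20 9 [70. 72. 76.]
scene -132 2 [215. 216. 217.]
scene -124 3 [216. 218. 220.]
scene -116 2 [212. 216. 220.]
scene -100 48 [153. 157. 160.]
scene -92 41 [155. 157. 161.]
scene -84 57 [163. 174. 177.]
scene -76 75 [174. 177. 181.]
scene -68 51 [160. 166. 173.]
scene -60 40 [137. 149. 157.]
scene -52 45 [122. 130. 136.]
scene -44 45 [106. 115. 120.]
scene -36 42 [ 89.  97. 102.]
scene -28 42 [73. 79. 87.]
scene -20 6 [71. 73. 75.]
```

The door is at about 0.47 rad, as predicted, so I'll continue along the arc.

step_arm(deltas=[3.8,0,-1.4,0,0,0,3.8,0,-1.4,0,0,0,3.8,0,-1.4,0,0,0,3.8,0,-1.4,0,0,0,3.8,0,-1.4,0,0,0])

```text
time: 14.0
position: [576.3, -1.8, 110.1]
tcp_rot: [-3.14, -0.248, -0.166]
force: [-6.1, 1.4, 1.2]
gripper_width: 0.0
grip_force: 3.0
```

step_arm(deltas=[4,0,-0.8,0,0,0,4,0,-0.8,0,0,0,4,0,-0.8,0,0,0,4,0,-0.8,0,0,0,4,0,-0.8,0,0,0])

```text
time: 14.42
position: [595.2, -4.8, 119.2]
tcp_rot: [-3.14, -0.25, -0.166]
force: [-5.3, 0.2, 1.9]
gripper_width: -0.1
grip_force: 2.3
```

step_arm(deltas=[2.5,0,-0.2,0,0,0,2.5,0,-0.2,0,0,0,2.5,0,-0.2,0,0,0,2.5,0,-0.2,0,0,0,2.5,0,-0.2,0,0,0])

```text
time: 14.83
position: [607.9, -6.9, 123.2]
tcp_rot: [-3.14, -0.251, -0.166]
force: [-4.4, 1.6, 2.1]
gripper_width: 0.0
grip_force: 1.9
```

```bash
python3 st.py -40 0 127 0.25; python3 door.py
```

```text
t 14.8333 oven pos [-47.8  -0.  123.2] F [-4.6  0.8  2.1] q [-0.01  0.4   1.91 -0.07  0.58  1.78] w 0.04659257249104607
tool axes in oven (cols) [[0.969, -0.002, 0.249], [-0.003, -1.0, 0.001], [0.249, -0.002, -0.969]]
shift now-tool [ 8.5 -0.1 -1.7] shift target-tool [ 8.5 -0.  -1.8] rotvec deg [-0.06 -0.07 -0.16]
top -132 5 [489. 490. 492.]
top -124 7 [482. 483. 488.]
top -116 10 [464. 476. 481.]
top -108 8 [467. 469. 475.]
top -100 3 [460. 461. 462.]
top -52 36 [178. 183. 188.]
top -44 44 [181. 184. 188.]
top -36 9 [182. 184. 188.]
top -28 74 [167. 191. 197.]
top -20 113 [ 87. 193. 197.]
top -12 2 [189. 190. 191.]
scene -132 68 [421. 462. 487.]
scene -124 61 [423. 458. 483.]
scene -116 53 [424. 457. 476.]
scene -108 40 [427. 455. 468.]
scene -100 11 [436. 454. 459.]
scene -92 2 [233. 237. 240.]
scene -84 3 [239. 240. 243.]
scene -76 5 [240. 242. 247.]
scene -68 1 [242. 242. 242.]
scene -52 43 [179. 182. 184.]
scene -44 46 [180. 183. 185.]
scene -36 12 [180. 183. 185.]
scene -28 94 [156. 191. 195.]
scene -20 129 [ 85. 192. 195.]
scene -12 2 [192. 192. 192.]
```

step_arm(deltas=[1.4,0,-0.1,0,0,0,1.4,0,-0.1,0,0,0,1.4,0,-0.1,0,0,0,1.4,0,0,0,0,0,1.4,0,0,0,0,0])

```text
time: 15.35
position: [614.5, -8.0, 125.1]
tcp_rot: [-3.14, -0.251, -0.166]
force: [-3.4, 0.9, 1.2]
gripper_width: 0.0
grip_force: 1.7
```

step_arm(deltas=[0.5,0,0,0,0,0,0.5,0,0,0,0,0,0.5,0,0,0,0,0,0,0,0,0,0,0,0,0,0,0,0,0])

```text
time: 15.77
position: [616.0, -8.2, 125.6]
tcp_rot: [-3.14, -0.252, -0.166]
force: [-3.6, 1.3, 0.8]
gripper_width: -0.0
grip_force: 1.3
```

step_arm(deltas=[0.5,0,0,0,0,0,0.5,0,0,0,0,0,0,0,0,0,0,0,0,0,0,0,0,0,0,0,0,0,0,0])

```text
time: 16.18
position: [616.4, -8.3, 125.5]
tcp_rot: [-3.14, -0.251, -0.166]
force: [-5.2, 1.5, 1.2]
gripper_width: 0.0
grip_force: 2.2
```

step_arm(deltas=[0.4,0,0,0,0,0,0.4,0,0,0,0,0,0,0,0,0,0,0,0,0,0,0,0,0,0,0,0,0,0,0])

```text
time: 16.6
position: [616.4, -8.4, 125.5]
tcp_rot: [-3.14, -0.249, -0.166]
force: [-6.9, 2.0, 4.0]
gripper_width: 0.0
grip_force: 3.2
```

```bash
python3 st.py; python3 door.py | awk '$2>-60'
```

```text
t 16.6 oven pos [-39.2  -0.2 125.5] F [-7.2  0.8  4. ] q [-0.01  0.41  1.89 -0.06  0.6   1.77] w 0.03943705825437467
tool axes in oven (cols) [[0.969, -0.003, 0.247], [-0.003, -1.0, 0.001], [0.247, -0.001, -0.969]]
top -44 32 [180. 185. 189.]
top -36 44 [182. 186. 189.]
top -28 13 [182. 183. 187.]
top -20 99 [107. 184. 196.]
top -12 118 [100. 192. 197.]
scene -44 46 [182. 184. 187.]
scene -36 43 [182. 185. 188.]
scene -28 11 [182. 184. 188.]
scene -20 182 [ 90. 166. 195.]
scene -12 88 [141. 194. 197.]
```

The TCP has stopped advancing while the force rises, so the door is at its stop. I'll back away.

step_arm(deltas=[-5,0,-1.3,0,0,0,-12,0,-3,0,0,0,-20,0,-5,0,0,0,-20,0,-5,0,0,0,-20,0,-5,0,0,0])

```text
time: 17.12
position: [539.5, 4.6, 125.9]
tcp_rot: [-3.14, -0.254, -0.166]
force: [0.6, 0.3, -1.0]
gripper_width: -0.0
grip_force: 0.0
```

step_arm(deltas=[-5,0,-15,0,0,0,-5,0,-15,0,0,0,0,0,0,0,0,0,0,0,0,0,0,0,0,0,0,0,0,0])

```text
time: 17.53
position: [523.3, 7.3, 152.2]
tcp_rot: [-3.14, -0.253, -0.166]
force: [0.0, 0.9, 0.0]
gripper_width: -0.0
grip_force: 0.0
```

```bash
python3 st.py; python3 door.py | awk '$2>-60'
python3 - <<'E'
from h import *
f,W=cam("top"); W0=np.load("top0.npy")
for n,r in dict(mug=(170,225,400,455),cellar=(148,185,240,277),tongs=(215,305,398,430),trivet=(195,242,200,250)).items():
    s=np.s_[r[0]:r[1],r[2]:r[3]]; h=6 if n in("tongs","trivet") else 20
    print(n,np.median(W0[s][W0[s][...,2]>h],0).round(1),np.median(W[s][W[s][...,2]>h],0).round(1))
f,_=cam("scene"); cv2.imwrite("pics/s6.png",f["img"][:,:,::-1])
E
```

```text
t 17.5333 oven pos [-133.6    0.2  152.2] F [-0.1  0.9  0. ] q [ 0.02  0.25  2.07 -0.08  0.58  1.82] w -0.01730572174798821
tool axes in oven (cols) [[0.968, -0.002, 0.25], [-0.003, -1.0, 0.001], [0.25, -0.002, -0.968]]
top -44 32 [180. 185. 188.]
top -36 45 [182. 186. 190.]
top -28 13 [182. 184. 188.]
top -20 108 [103. 181. 196.]
top -12 112 [ 99. 193. 198.]
scene -44 43 [181. 184. 188.]
scene -36 46 [182. 186. 188.]
scene -28 13 [182. 184. 186.]
scene -20 174 [ 92. 170. 194.]
scene -12 90 [102. 194. 196.]
mug [ 589.1 -281.4   82.8] [ 588.7 -280.8   83.9]
cellar [663.7 221.8  52.4] [664.  222.2  52.6]
tongs [ 388.4 -269.5    9.4] [ 386.9 -268.8    9.4]
trivet [498.  331.8   8.7] [497.5 332.4   8.7]
```

View pics/s6.png

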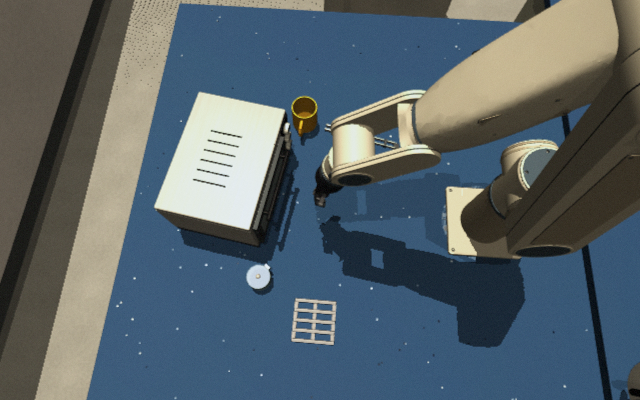

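The door is upright (bar at about (285,185)), the fingers are clear at (320,200), and the mug, cellar, tongs and trivet haven't moved. I'm handing in.

```bash
python3 -c "
from plant import *
print(hand_in())"
```

```text
the job is handed in; nothing more can be done
None
```

The rack is fully in and the door was closed slowly to its stop with the fingers clear; the mug, salt cellar, tongs and trivet stayed put, and the job is handed in (no verdict was returned).

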